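# Find the trunking cover that rocks and push it open

## Task

One of the four identical covers of the floor trunking has lost the prop under its tail. Press the ribbed strips at the rear of the covers in turn until you find the one that rocks and raises its front edge, then push that cover over with the fingertips until it leans back fully open, and come away. Only press and push: do not pinch a cover between the fingers to lift it, and leave the other things on the bench where they are.

Things in the scene. Friction and masses are not known exactly. Their poses are not given: they have to be found in the camera images.
- trunking: Grey steel floor trunking, 164 wide (x), 566 long (y), on a white board 260 x 600 x 12 fixed to the table. Origin: centre of the board's underside, on the table; x points across the trunking to the rear, away from the robot; y along it to the left; z up. Four covers in a row along y, flush with the rim at z = 92; a plain blank lid at the left (+y) end does not open.
- press1 (a point): Centre of the ribbed strip on the tail of cover 1 (rightmost, lowest y), on its top face; axes as the trunking's while shut, turning with the cover, z out of its top. Cover: aluminium plate 125 (x) x 100 (y) x 4. From this point its pivot pins (along y) lie 33 towards -x, its front edge 108 towards -x, its rear edge 17 and the trunking's rear wall 23 towards +x.
- press2 (a point): The same point on cover 2, which is identical and next to cover 1 (114 between centres). Covers cannot be told apart by eye: three have a prop standing under the tail, under one it has fallen over. The free tail can go down 45.
- press3 (a point): The same point on cover 3, identical.
- press4 (a point): The same point on cover 4 (leftmost, highest y, next to the blank lid), identical.
- cover1 (a joint): Angle of cover 1 (rad): 0 shut and flush; grows as its tail goes down and its front edge rises; 1.57 upright; 1.92 open, leaning back (towards +x) on its stop. A propped cover stays within about 0.05 when pressed on its strip. The free one gives way at 2 to 6 N, and its stiff hinge keeps it at whatever angle it is left.
- cover2 (a joint): Angle of cover 2, as for cover1.
- cover3 (a joint): Angle of cover 3, as for cover1.
- cover4 (a joint): Angle of cover 4, as for cover1.
- meter: Bystander, loose: yellow clamp meter lying flat: body 150 x 72 x 32 with a black jaw ring, 230 long in all, beyond the left end of the trunking; origin: underside, near the middle.
- screwdriver: Bystander, loose: screwdriver, 180 long, lying on the mounting board along the front wall of the trunking; origin: underside, half-way along.
- strip: Bystander, loose: white terminal strip, 22 x 70 x 22 high, lying on the mounting board in front of the trunking; origin: centre of its underside.
- tape: Bystander, loose: roll of black tape, 68 diameter, 19 high, lying flat on the plain blank lid at the left (+y) end of the trunking; origin: centre of its underside.
- transformer: Bystander, loose: small transformer, 62 x 54 x 64 high, beyond the right end of the trunking; origin: centre of its underside.
- lamp: Bystander, loose: lamp bulb in a white batten holder, 90 diameter at the foot, 138 high, to the front left; origin: centre of its underside.
- jar: Bystander, loose: jar, 60 diameter, 75 high, beyond the right end of the trunking, towards the back; origin: centre of its underside.

How it is judged:
By the outcome, as a careful person would: the job done as asked, in the order asked, and still so for the second after the job is handed in, with the robot touching nothing.
It also fails if it takes over 54 s, if anything falls off the work surface, if the arm or the gripper's body presses on something with over 40 N, if the wrist force passes 120 N, or if a joint passes its speed limit or range.

## Robot

A 6-joint arm with a two-finger parallel gripper is mounted at the origin on the work surface. World frame = base frame: x ahead of the robot, y to its left, z up, the work surface at z = 0. Lengths are in m, angles in rad, forces in N, time in s.
With the tool pointing down it reaches from about 0.35 to 0.875 m from the base axis. Payload 4.2 kg.
Tool frame: the origin (TCP) lies on the centre line of the jaws, within the pads' length; the fingertips stand 11 mm ahead of it and the grasp point (between the pads) lies 8 mm behind it (manip.tcp_to_tips is the distance from the TCP to the fingertips, in m); x points along the fingers, y is the direction in which the jaws open and shut, and the axes are right-handed (so a half turn about x gives the same grasp; the last joint's range is limited). The gripper opens to 85 mm and grips with 20 to 120 N. Pads are 22 mm wide; open, the fingers measure 114 mm over their backs; the gripper's body (76 mm by 85 mm) begins 54 mm behind the grasp point. The pads swing forward as they close: fully open they stand 13 mm farther back than shut.
Start: joints at [1.517, 0.385, 0.008, 0, -1.194, -0.259], TCP at [0.192, 0.595, 0.242] pointing down, gripper open.
Joint ranges: [-3.14, 3.14], [-1.21, 2.06], [-1.07, 1.41], [-3.16, 2.05], [-2.99, -0.16], [-3.1, 3.1]. Speed limits (rad/s): [2.79, 2.79, 3.14, 3.14, 3.14, 3.14].

## Interface

Orientations are given as a unit quaternion [w, x, y, z].
In Python, from rig import monitor, vision, order, manip gives the robot as it stands.
- The arm moves only by the tool carry_out, never from a script. Its argument "targets" is a list of rows, each a list of 7 numbers: the shift along the tool's x, y, z scaled (see below), then the turn, a rotation vector about the tool's x, y, z scaled (see below), then the opening, from -1 (shut) to 1 (fully open). In form: [[dx, dy, dz, ax, ay, az, jaw], ...]. A call has 1 to 8 rows; each row is the pose to reach, as a shift and turn from the pose commanded when the call began, along the tool's axes at that moment, turning the shorter way round; what a row does not reach only later rows make up. The controller multiplies each number of a shift by 0.4 m and each number of a turn by 2 pi rad. A row lasts 1/8 s, in which the tool goes at most 62.5 mm and 10.7 degrees, less where a joint would pass 70% of its speed; a pose out of reach is approached as far as the arm can. A call with a number of a shift or a turn outside -1 to 1 is refused whole. A call with a gripper value outside its range is refused whole. The fingers move at their own pace and stop on an object; the grip force is fixed at half the most. Time passes only in rows, so rows that repeat a pose let the fingers close. It gives the time, the measured TCP pose, the force and the opening at its end, in the units of the state.
- monitor.observe(): the state, without advancing time (a new reading comes with each control period).
- vision.capture(name): name is "scene" or "top"; returns a dict with "frame" (384x512x3 uint8, red, green, blue), "fx", "fy", "cx", "cy" (pixels), "k1" (the pictures are not rectified: a ray, as slopes to the right and down, at radius r is drawn at 1 + k1 r^2 times it, then the intrinsics apply), "pose" (4x4, takes a point from camera to world coordinates). Camera axes: x right, y down, z forward; pixel columns grow to the right and rows downward; lengths in m; the calibration is good to about 2 mm. A picture is of the moment at which its call begins. There is no depth.
- order.hand_in(): hands the job in, once; it reports no verdict.
The state is a dict: "time_s": time; "joints": joint angles; "qd": joint speeds; "joint_efforts": joint torques, N m; "tool_pos": TCP position; "orientation": TCP orientation; "force": force on the tool from outside, world axes, zero at the start; "ft_torque": the same for the moment, N m; "width": finger opening in m.
Only numpy, scipy, OpenCV 4.12 (cv2) and the standard library are available. Lean on these libraries where they do the work, as an engineer would, in place of code of your own. Each camera call takes 0.05 s, during which the arm holds its last target. There are 200 camera calls.

## Working session

There is one attempt and no reset: what is moved stays moved. The work goes in short steps, Python scripts to look and compute and a tool call to move; the robot and the scene stay as the last step left them, time stands still between calls to the robot, and variables do not carry over. Pictures are saved under pics/ and viewed, about 8 in all and at most 12, crops included, and the job is handed in when it is done.

Besides the shell and the picture viewer there is one more tool, called as name(argument=value, ...) on one line, values as JSON. carry_out: Moves the arm, as the interface text tells. Its arguments: {"type":"object","properties":{"targets":{"type":"array","items":{"type":"array","items":{"type":"number","minimum":-1,"maximum":1}}}},"required":["targets"]}

```bash
ls; mkdir -p pics; python3 - <<'E'
from rig import monitor, vision, manip
import cv2,numpy as np
s=monitor.observe()
print({k:np.round(v,3).tolist() for k,v in s.items()}, manip.tcp_to_tips)
for n in("scene","top"):
    c=vision.capture(n); cv2.imwrite(f"pics/{n}0.png",c["frame"][:,:,::-1])
    print(n,c["fx"],c["fy"],c["cx"],c["cy"],c["k1"],np.round(c["pose"],4).tolist())
E
```

```text
pics
{'time_s': 0.0, 'joints': [1.517, 0.386, 0.007, -0.001, -1.194, -0.259], 'qd': [-0.0, 0.0, -0.001, 0.0, -0.002, 0.003], 'joint_efforts': [0.0, -39.229, 18.84, 4.186, -0.005, 0.0], 'tool_pos': [0.192, 0.594, 0.241], 'orientation': [0.109, -0.698, 0.111, 0.699], 'force': [-0.442, -0.665, -0.794], 'ft_torque': [-0.012, -0.001, -0.005], 'width': 0.086} 0.011
scene 475.08346110359355 475.08346110359355 256.6515022967152 193.8307406573231 -0.0652780362810861 [[-0.8856, 0.3866, -0.2574, 0.9516], [0.4643, 0.7487, -0.4731, 0.8272], [0.0098, -0.5385, -0.8425, 1.4676], [0.0, 0.0, 0.0, 1.0]]
top 351.6408704641011 351.6408704641011 254.59927223782628 188.61749208978367 -0.016413505281228733 [[0.0169, -0.9956, 0.0919, 0.4355], [-0.9999, -0.0167, 0.0032, 0.052], [-0.0017, -0.0919, -0.9958, 0.9841], [0.0, 0.0, 0.0, 1.0]]
```

View pics/scene0.png

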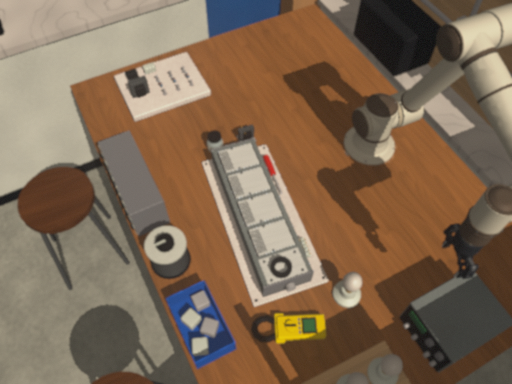

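View pics/top0.png

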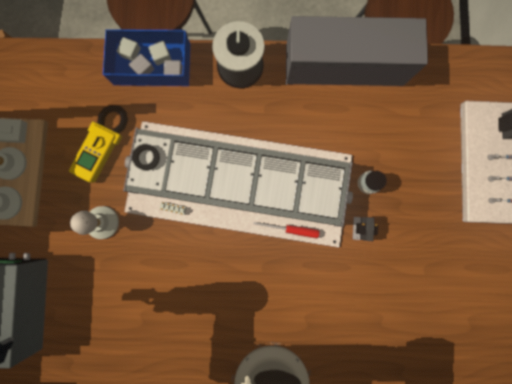

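The top view shows the board from about (125,210) and (142,122) to (352,155) and (340,245). The four covers lie between x=165 and x=350, with the ribbed strips on the upper (rear) side. Next I'll zoom in for accurate corners.

```bash
cat > h.py <<'E'
import cv2,numpy as np
from rig import vision,monitor
from scipy.spatial.transform import Rotation as R
def ray(c,uv):
    K=np.array([[c["fx"],0,c["cx"]],[0,c["fy"],c["cy"]],[0,0,1]])
    p=cv2.undistortPoints(np.float64(uv).reshape(-1,1,2),K,np.array([c["k1"],0,0,0.]))[:,0]
    d=np.c_[p,np.ones(len(p))]@c["pose"][:3,:3].T
    return c["pose"][:3,3],d
def plane(c,uv,z):
    o,d=ray(c,uv); return o+d*((z-o[2])/d[:,2])[:,None]
def proj(c,P):
    q=(np.atleast_2d(P)-c["pose"][:3,3])@c["pose"][:3,:3]; s=q[:,:2]/q[:,2:]
    return s*(1+c["k1"]*(s**2).sum(1))[:,None]*c["fx"]+[c["cx"],c["cy"]]
def save(c,name,x0,x1,y0,y1,k):
    cv2.imwrite(name,cv2.resize(c["frame"][y0:y1,x0:x1,::-1],None,fx=k,fy=k,interpolation=cv2.INTER_CUBIC))
E
python3 - <<'E'
from h import *
c=vision.capture("top"); save(c,"pics/top1.png",115,365,110,255,3.2)
c=vision.capture("scene"); save(c,"pics/scene1.png",190,340,120,310,3.1)
E
```

```text
(no output)
```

View pics/top1.png

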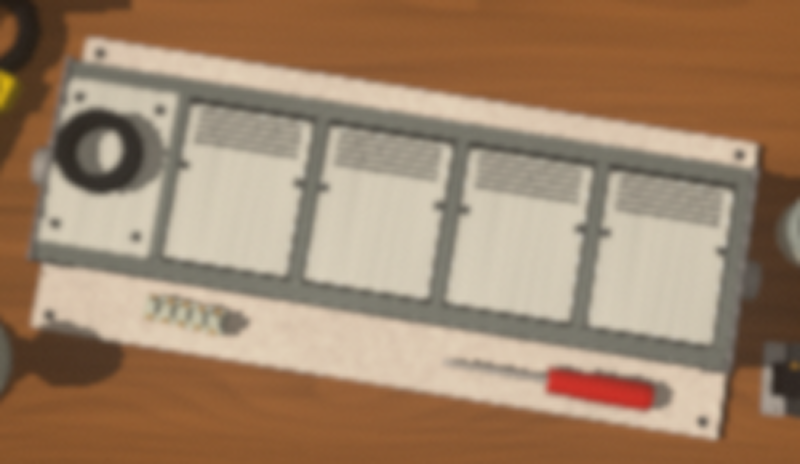

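View pics/scene1.png

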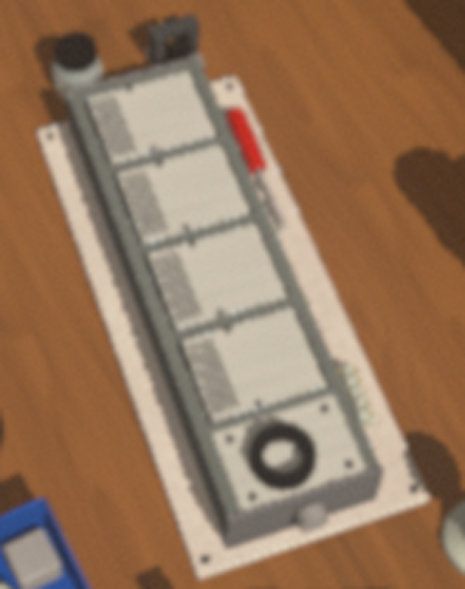

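The crops show four shut covers. In the top crop the strip centres run from cover 4 at (249,130) to cover 1 at (668,197), and the pin notches and cover corners are visible.

```bash
python3 - <<'E'
from h import *
c=vision.capture("top"); s=vision.capture("scene")
f=lambda u:plane(c,np.array(u)/3.2+[115,110]-.35,.092)
g=lambda u:plane(s,np.array(u)/3.1+[190,120]-.35,.092)
st=f([(668,197),(530,176),(389,153),(249,130)])
st2=g([(116,124),(146,203),(177,286),(209,375)])
print("strips",st.round(4).tolist(),"\n",st2.round(4).tolist())
co=f([(190,98),(737,188),(717,347),(163,258)]); co2=g([(185,345),(86,95),(190,70),(328,390)])
print(co.round(4).tolist(),np.linalg.norm(np.diff(co,axis=0),axis=1)); 
bo=plane(c,np.array([(88,40),(760,145),(720,437),(33,325)])/3.2+[115,110]-.35,.012)
print(bo.round(4).tolist(),np.linalg.norm(np.diff(bo,axis=0),axis=1),bo.mean(0))
for q in(st,st2):
    d=q[3]-q[0];print(np.linalg.norm(d)/3,np.degrees(np.arctan2(-d[0],d[1])))
d=bo[0]-bo[1];print(np.degrees(np.arctan2(-d[0],d[1])))
d=co[0]-co[1];print(np.degrees(np.arctan2(-d[0],d[1])))
print(co2.round(4).tolist())
E
```

```text
strips [[0.5655, -0.1205, 0.092], [0.5807, -0.0099, 0.092], [0.5974, 0.1035, 0.092], [0.6143, 0.2166, 0.092]] 
 [[0.5582, -0.1236, 0.092], [0.5762, -0.0088, 0.092], [0.5943, 0.1032, 0.092], [0.6136, 0.2144, 0.092]]
[[0.6398, 0.2652, 0.092], [0.5738, -0.1758, 0.092], [0.4466, -0.1591, 0.092], [0.5098, 0.2818, 0.092]] [0.44594227 0.12829154 0.44543112]
[[0.709, 0.3769, 0.012], [0.6246, -0.2167, 0.012], [0.3708, -0.1803, 0.012], [0.4564, 0.4128, 0.012]] [0.59959874 0.25632725 0.59930252] [0.54019451 0.09817242 0.012     ]
0.11353444962220342 -8.236383267415643
0.11416726435160988 -9.305837389694512
-8.094590443866364
-8.515875798976099
[[0.6197, 0.1714, 0.092], [0.5712, -0.1781, 0.092], [0.4451, -0.1554, 0.092], [0.512, 0.2868, 0.092]]
```

```bash
cat >> h.py <<'E'
A=np.radians(-8.3); ex=np.array([np.cos(A),np.sin(A),0]); ey=np.array([-np.sin(A),np.cos(A),0]); ez=np.array([0,0,1.])
M=np.array([.5877,.0467,.092])
def press(i): return M+ey*.114*(i-2.5)
def cur():
    s=monitor.observe(); w,x,y,z=s["orientation"]; return s,s["tool_pos"],R.from_quat([x,y,z,w])
def goal(sign): return R.from_matrix(np.c_[-ez,sign*ey,np.cross(-ez,sign*ey)])
def row(p,Rg):
    """shift/turn numbers from now to TCP at p with orientation Rg"""
    s,t,r=cur(); return np.r_[r.inv().apply(p-t)/.4,(r.inv()*Rg).as_rotvec()/(2*np.pi)].round(4).tolist()
E
python3 - <<'E'
from h import *
s,t,r=cur(); print(r.as_matrix().round(3).tolist())
for sg in(1,-1): print(sg,row(press(4)+[0,0,.011+.05],goal(sg)),np.degrees((r.inv()*goal(sg)).magnitude()))
print(row(np.array([.5,.35,.242]),goal(1)),row(np.array([.5,.35,.242]),goal(-1)))
E
```

```text
[[-0.0, -0.308, -0.951], [-0.001, -0.951, 0.308], [-1.0, 0.001, -0.0]]
1 [0.2229, 0.5771, -1.2906, 0.4733, -0.0002, 0.0] 170.37490114605788
-1 [0.2229, 0.5771, -1.2906, -0.0267, -0.0, -0.0001] 9.625198460489495
[0.0002, 0.3448, -0.9202, 0.4733, -0.0002, 0.0] [0.0002, 0.3448, -0.9202, -0.0267, -0.0, -0.0001]
```

carry_out(targets=[[0,0.345,-0.92,-0.0267,0,0,-1],[0,0.345,-0.92,-0.0267,0,0,-1],[0,0.345,-0.92,-0.0267,0,0,-1],[0,0.345,-0.92,-0.0267,0,0,-1],[0,0.345,-0.92,-0.0267,0,0,-1],[0,0.345,-0.92,-0.0267,0,0,-1],[0,0.345,-0.92,-0.0267,0,0,-1],[0,0.345,-0.92,-0.0267,0,0,-1]])

```text
time_s: 1.3
tool_pos: [0.5006, 0.3494, 0.242]
orientation: [0.052, -0.705, 0.052, 0.705]
force: [0.8, -1.1, 0.7]
width: 0.0001
```

```bash
python3 - <<'E'
from h import *
print(row(press(4)+[0,0,.011+.03],goal(-1)),cur()[1])
E
```

```text
[0.2724, 0.289, -0.3255, -0.0004, 0.0001, -0.0] [0.50058487 0.34938549 0.24198032]
```

carry_out(targets=[[0.1,0.289,-0.3255,0,0,0,-1],[0.1,0.289,-0.3255,0,0,0,-1],[0.1,0.289,-0.3255,0,0,0,-1],[0.272,0.289,-0.3255,0,0,0,-1],[0.272,0.289,-0.3255,0,0,0,-1],[0.272,0.289,-0.3255,0,0,0,-1]])

```text
time_s: 2.05
tool_pos: [0.6121, 0.2185, 0.1346]
orientation: [-0.05, 0.706, -0.05, -0.705]
force: [-0.8, -0.3, 1.2]
width: 0.0004
```

```bash
python3 - <<'E'
from h import *
print(row(press(4)+[0,0,.011],goal(-1)),cur()[1])
c=vision.capture("top"); save(c,"pics/top2.png",115,365,60,255,3.2)
tip=cur()[1]-[0,0,.011]; print((proj(c,[tip,press(4)])-[115,60])*3.2)
E
```

```text
[0.079, 0.0064, -0.0014, 0.0004, -0.0002, -0.0] [0.61214289 0.21852105 0.13459191]
[[237.35375301 282.26712679]
 [248.66224865 291.28611125]]
```

View pics/top2.png

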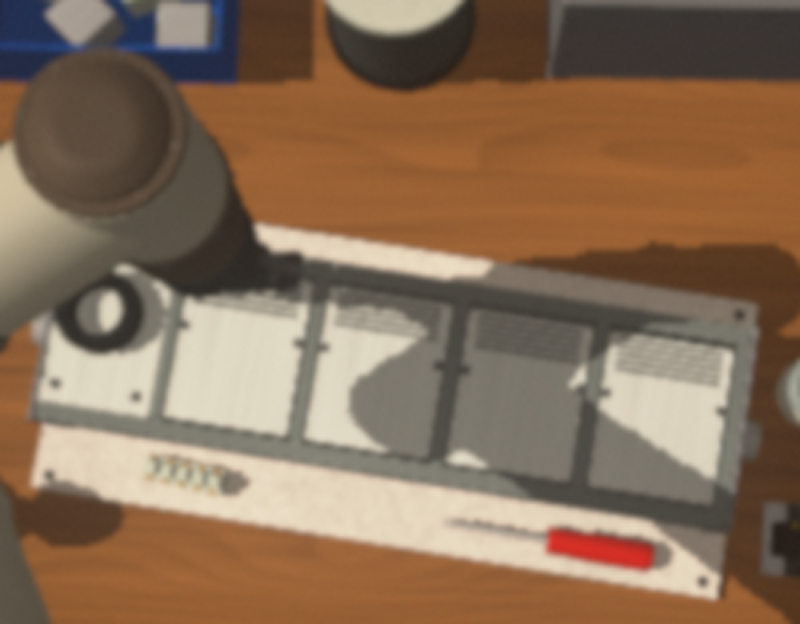

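The gripper, with the jaws shut, stands over cover 4's strip near (240,285), and nothing has been disturbed. I'll press gently.

carry_out(targets=[[0.06,0.006,0,0,0,0,-1],[0.075,0.006,0,0,0,0,-1],[0.08,0.006,0,0,0,0,-1],[0.085,0.006,0,0,0,0,-1],[0.085,0.006,0,0,0,0,-1]])

```text
time_s: 2.72
tool_pos: [0.6124, 0.2152, 0.1007]
orientation: [-0.052, 0.706, -0.051, -0.704]
force: [-0.7, 2.3, 2.5]
width: -0.0001
```

carry_out(targets=[[0.005,0,0,0,0,0,-1],[0.01,0,0,0,0,0,-1],[0.01,0,0,0,0,0,-1]])

```text
time_s: 3.1
tool_pos: [0.612, 0.2146, 0.0953]
orientation: [-0.051, 0.705, -0.051, -0.705]
force: [0.4, 0.4, 1.6]
width: -0.0002
```

carry_out(targets=[[0.01,0,0,0,0,0,-1],[0.02,0,0,0,0,0,-1],[0.02,0,0,0,0,0,-1]])

```text
time_s: 3.48
tool_pos: [0.6113, 0.2141, 0.0866]
orientation: [0.051, -0.705, 0.052, 0.706]
force: [0.3, -1.4, -0.7]
width: 0.0
```

```bash
python3 - <<'E'
from h import *
s=monitor.observe();print(s["tool_pos"],s["force"])
c=vision.capture("scene"); save(c,"pics/scene2.png",190,340,120,310,3.1)
E
```

```text
[0.61128418 0.21414204 0.08660248] [ 0.27991781 -1.44285673 -0.71301554]
```

View pics/scene2.png

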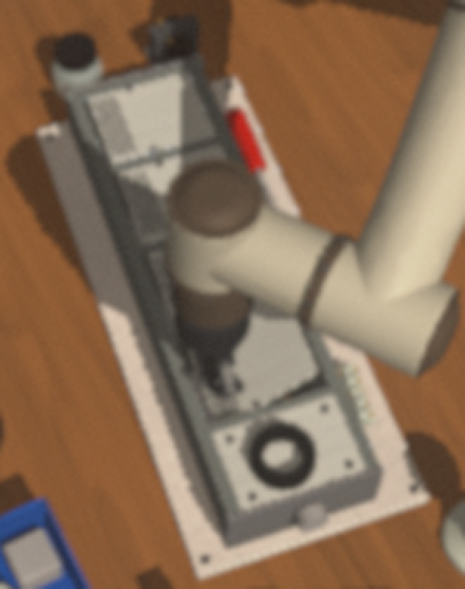

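The picture shows cover 4 rocked: its front edge is lifted, with a dark gap at about (315,390), and the press met almost no resistance. It's the free one, so I'll press about 8 mm deeper, then withdraw.

carry_out(targets=[[0.01,0,0,0,0,0,-1],[0.02,0,0,0,0,0,-1],[0.02,0,0,0,0,0,-1]])

```text
time_s: 3.9
tool_pos: [0.6115, 0.2145, 0.0789]
orientation: [0.051, -0.705, 0.051, 0.705]
force: [0.7, 0.5, 1.4]
width: 0.0005
```

carry_out(targets=[[-0.1,0,0,0,0,0,-1],[-0.2,0,0,0,0,0,-1],[-0.3,0,0,0,0,0,-1],[-0.3,0,0,0,0,0,-1]])

```text
time_s: 4.4
tool_pos: [0.6133, 0.2153, 0.2036]
orientation: [-0.053, 0.708, -0.05, -0.703]
force: [-0.5, -0.2, -0.7]
width: 0.0001
```

```bash
python3 - <<'E'
from h import *
P=press(4)-.033*ex   # pin
for dx in(-.12,-.10): print(row(P+ex*dx+[0,0,.095+.011],goal(-1)),row(P+ex*dx+[0,0,.025+.011],goal(-1)))
print(cur()[1],P)
E
```

```text
[0.0116, -0.0011, 0.3851, 0.0, -0.001, 0.0007] [0.1866, -0.0003, 0.3862, 0.0, -0.001, 0.0007]
[0.012, -0.0011, 0.3351, 0.0, -0.001, 0.0007] [0.1869, -0.0003, 0.3362, 0.0, -0.001, 0.0007]
[0.61332954 0.21531294 0.2036102 ] [0.57973056 0.22067266 0.092     ]
```

carry_out(targets=[[0,0,0.15,0,0,0,-1],[0,0,0.3,0,0,0,-1],[0,0,0.336,0,0,0,-1],[0.1,0,0.336,0,0,0,-1],[0.186,0,0.336,0,0,0,-1],[0.186,0,0.336,0,0,0,-1]])

```text
time_s: 5.15
tool_pos: [0.4773, 0.2325, 0.1221]
orientation: [0.05, -0.703, 0.053, 0.707]
force: [0.3, -1.0, 0.7]
width: -0.0004
```

```bash
python3 - <<'E'
from h import *
s=monitor.observe();print(s["tool_pos"],s["force"])
c=vision.capture("scene"); save(c,"pics/scene3.png",190,340,120,310,3.1)
P=press(4)-.033*ex
for a in(.5,.7,.9): print(a,((proj(c,[P+.075*(-np.cos(a)*ex+np.sin(a)*ez)+k*.05*ey for k in(-1,1)])-[190,120])*3.1).round().tolist())
for x in(-.05,0,.03): print(x,row(P+ex*x+[0,0,.036],goal(-1)))
E
```

```text
[0.47727697 0.23251658 0.12213915] [ 0.25539056 -0.96446422  0.72838867]
0.5 [[283.0, 291.0], [318.0, 372.0]]
0.7 [[276.0, 288.0], [311.0, 368.0]]
0.9 [[267.0, 285.0], [302.0, 367.0]]
-0.05 [-0.0098, -0.0047, -0.1296, -0.0, 0.0003, -0.0004]
0 [-0.01, -0.0047, -0.2546, -0.0, 0.0003, -0.0004]
0.03 [-0.0101, -0.0047, -0.3296, -0.0, 0.0003, -0.0004]
```

View pics/scene3.png

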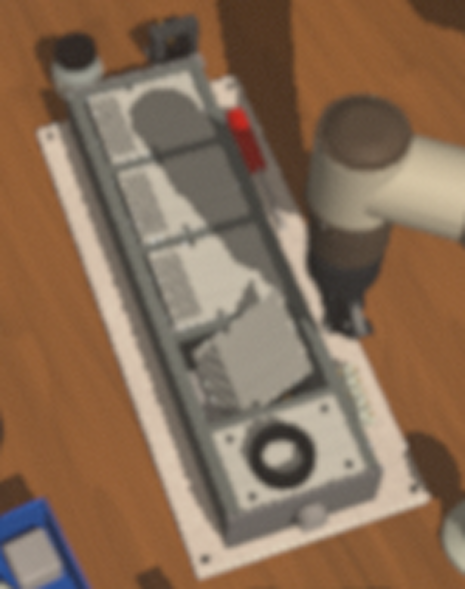

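The cover 4 front edge now stands raised, from about (265,288) to (310,372), roughly 0.8 rad open. The gripper stands clear in front of it, so I'll push it rearwards.

carry_out(targets=[[-0.01,-0.005,-0.04,0,0,0,-1],[-0.01,-0.005,-0.07,0,0,0,-1],[-0.01,-0.005,-0.1,0,0,0,-1],[-0.02,-0.005,-0.13,0,0,0,-1],[-0.03,-0.005,-0.155,0,0,0,-1],[-0.045,-0.005,-0.18,0,0,0,-1],[-0.055,-0.005,-0.205,0,0,0,-1],[-0.055,-0.005,-0.205,0,0,0,-1]])

```text
time_s: 6.2
tool_pos: [0.5612, 0.2241, 0.1475]
orientation: [-0.052, 0.706, -0.051, -0.705]
force: [-0.2, -0.8, -0.2]
width: -0.0004
```

```bash
python3 - <<'E'
from h import *
s=monitor.observe();print(s["tool_pos"],s["force"])
c=vision.capture("scene"); save(c,"pics/scene4.png",190,340,120,310,3.1)
P=press(4)-.033*ex; print((s["tool_pos"]-P)@np.c_[ex,ey,ez])
for a in(1.2,1.57,1.92): print(a,((proj(c,[P+.075*(-np.cos(a)*ex+np.sin(a)*ez)+k*.05*ey for k in(-1,1)])-[190,120])*3.1).round().tolist())
E
```

```text
[0.56121565 0.22412717 0.14746521] [-0.20086599 -0.81361478 -0.17520672]
[-0.01881966  0.00074558  0.05546521]
1.2 [[249.0, 285.0], [284.0, 367.0]]
1.57 [[225.0, 290.0], [259.0, 373.0]]
1.92 [[201.0, 300.0], [234.0, 383.0]]
```

View pics/scene4.png

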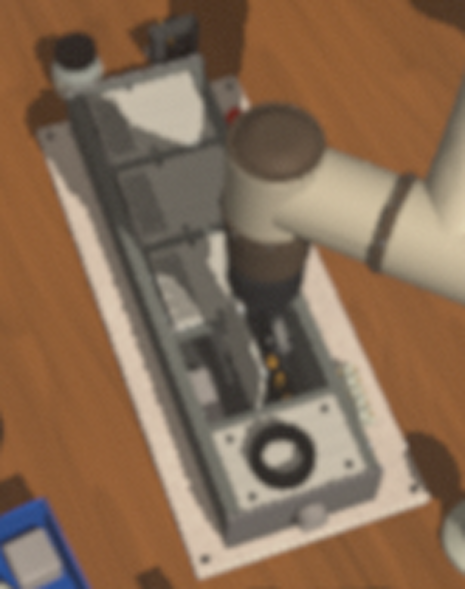

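Cover 4 is about upright, with its edge near (225–262, 290–380). I'll keep pushing toward the stop and watch the force.

carry_out(targets=[[0,0,-0.02,0,0,0,-1],[0,0,-0.04,0,0,0,-1],[0,0,-0.05,0,0,0,-1],[0,0,-0.055,0,0,0,-1],[0,0,-0.055,0,0,0,-1]])

```text
time_s: 6.88
tool_pos: [0.5822, 0.2209, 0.1471]
orientation: [-0.051, 0.705, -0.051, -0.705]
force: [0.2, 0.4, 0.1]
width: 0.0001
```

carry_out(targets=[[0,0,-0.005,0,0,0,-1],[0,0,-0.01,0,0,0,-1],[0,0,-0.01,0,0,0,-1]])

```text
time_s: 7.25
tool_pos: [0.5828, 0.2207, 0.147]
orientation: [0.051, -0.703, 0.052, 0.707]
force: [-10.4, 4.4, 4.3]
width: -0.0001
```

```bash
python3 - <<'E'
from h import *
s=monitor.observe();print(s["tool_pos"],s["force"])
P=press(4)-.033*ex; print((s["tool_pos"]-P)@np.c_[ex,ey,ez])
E
```

```text
[0.5828294  0.22071878 0.14700558] [-10.40133672   4.43723447   4.26153378]
[0.00305973 0.00049297 0.05500558]
```

carry_out(targets=[[0,0,-0.004,0,0,0,-1],[0,0,-0.006,0,0,0,-1],[0,0,-0.006,0,0,0,-1]])

```text
time_s: 7.62
tool_pos: [0.5831, 0.2206, 0.1469]
orientation: [0.051, -0.702, 0.052, 0.709]
force: [-16.2, 5.8, 8.1]
width: 0.0001
```

The tool has stalled with the force rising, so the cover is on its stop. Next I come away: back toward the robot, then up.

carry_out(targets=[[0,0,0.03,0,0,0,-1],[0,0,0.15,0,0,0,-1],[0,0,0.3,0,0,0,-1],[-0.15,0,0.4,0,0,0,-1],[-0.3,0,0.5,0,0,0,-1],[-0.3,0,0.5,0,0,0,-1],[-0.3,0,0.5,0,0,0,-1]])

```text
time_s: 8.5
tool_pos: [0.3905, 0.2495, 0.269]
orientation: [-0.052, 0.707, -0.049, -0.704]
force: [-0.1, -0.0, -0.0]
width: -0.0001
```

```bash
python3 - <<'E'
from h import *
s=monitor.observe();print(s["tool_pos"],s["force"])
c=vision.capture("scene"); save(c,"pics/scene5.png",180,370,120,340,2.7)
P=press(4)-.033*ex
for a in(1.7,1.8,1.92): print(a,((proj(c,[P+.075*(-np.cos(a)*ex+np.sin(a)*ez)+k*.05*ey for k in(-1,1)])-[180,120])*2.7).round().tolist())
E
```

```text
[0.39049433 0.24954304 0.26902639] [-0.11734704 -0.00554227 -0.03003402]
1.7 [[215.0, 255.0], [244.0, 328.0]]
1.8 [[209.0, 258.0], [238.0, 330.0]]
1.92 [[202.0, 261.0], [231.0, 333.0]]
```

View pics/scene5.png

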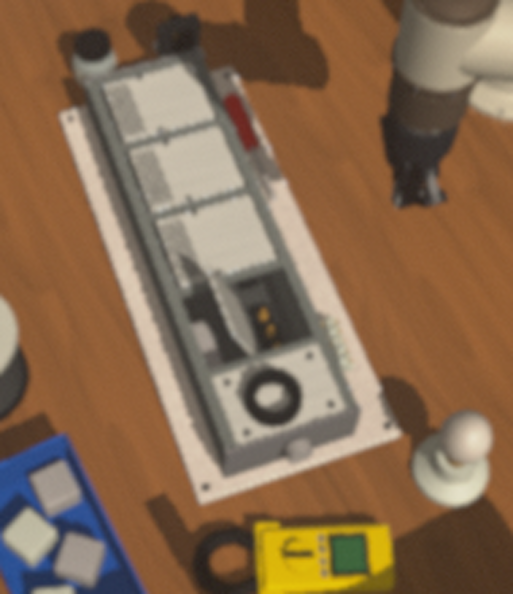

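The cover leans back and everything else looks in place. The plate's edge is hard to read at about (205–255, 268–350), so I'll zoom in with the predicted edges marked.

```bash
python3 - <<'E'
from h import *
c=vision.capture("scene"); x0,y0,k=235,205,11
im=cv2.resize(c["frame"][y0:y0+50,x0:x0+60,::-1],None,fx=k,fy=k,interpolation=cv2.INTER_CUBIC)
P=press(4)-.033*ex
im=im.copy()
for a,col in((1.6,(255,0,0)),(1.75,(0,255,0)),(1.92,(0,0,255))):
    q=(proj(c,[P+r*(-np.cos(a)*ex+np.sin(a)*ez)+k_*.05*ey for r,k_ in((.0,-1),(.075,-1),(.075,1),(0,1))])-[x0,y0]+.5)*k
    cv2.polylines(im,[q.astype(int)],False,col,1)
cv2.imwrite("pics/z.png",im)
t=vision.capture("top"); x0,y0,k=150,125,9
im2=cv2.resize(t["frame"][y0:y0+60,x0:x0+75,::-1],None,fx=k,fy=k,interpolation=cv2.INTER_CUBIC).copy()
for a,col in((1.6,(255,0,0)),(1.75,(0,255,0)),(1.92,(0,0,255))):
    q=(proj(t,[P+r*(-np.cos(a)*ex+np.sin(a)*ez)+k_*.05*ey for r,k_ in((.0,-1),(.075,-1),(.075,1),(0,1))])-[x0,y0]+.5)*k
    cv2.polylines(im2,[q.astype(int)],False,col,1)
cv2.imwrite("pics/z2.png",im2)
E
```

```text
(no output)
```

View pics/z.png

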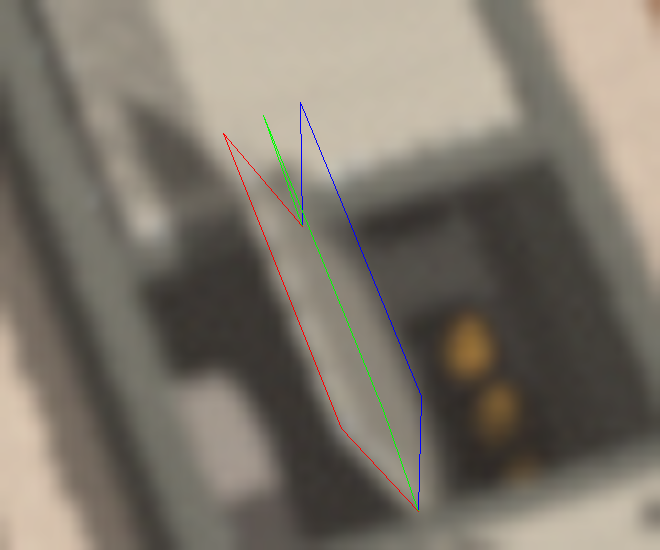

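View pics/z2.png

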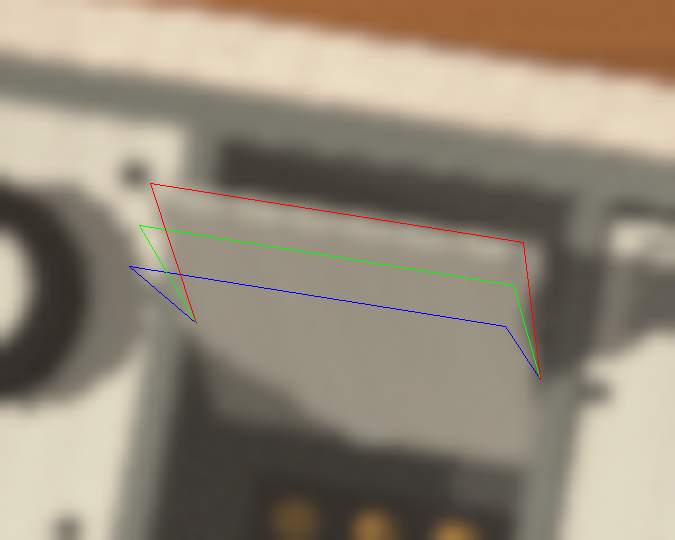

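```bash
python3 -c "
from rig import order
print(order.hand_in())"
```

```text
the job is handed in; nothing more can be done
None
```

Cover 4, the leftmost, was the free one, and it now leans back fully open on its stop. I have handed the job in; no verdict was reported.

- **Finding it:** I started at the left end. Cover 4 was the first strip I pressed; it gave way at about 2.5 N and raised its front edge, so I did not press the other three.
- **Opening it:** I pressed its tail down about 24 mm and withdrew. I then went round to the front and pushed it over with the shut fingertips, without pinching it. At the end of the push the tool stalled and the force rose to about 19 N, which is the stop.
- **Coming away:** The gripper was drawn back toward the robot and raised. It touches nothing, the force reads about zero, and the job took about 9 s of the 54 s allowed.

**Last checks:** In both camera views the cover's outer edge lies on the outline drawn for 1.92 rad, to within a few millimetres. In the last scene picture the other covers are shut and the other things in view look undisturbed. I judged those by eye and did not re-measure them. No check failed or disagreed.

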